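# Feed out the bottom sample board and lean it on the drying easel

## Task

Push the feeder of the board magazine all the way in so that the bottom plywood board pokes out of the front slot, then pull that board right out from under the stack and stand it on one short end on the ledge of the drying easel, lying back flat against the sloped backstop, square to it and within its width. Set it down rather than dropping it, and leave the feeder drawn fully back with the other three boards lying flat in the magazine, ready for the next one. Do not push the glue bottle, hammer or offcut out of place.

Things in the scene. Friction and masses are not known exactly. Their poses are not given: they have to be found in the camera images.
- magazine: Fixed magazine: brown wooden block 84 mm wide, 30 mm high, x = -198 to 78 mm, with aluminium corner guides and end bars (to z = 80 mm) around a stack of four boards that drop when the lowest is taken. Origin: on the table under the stack's centre; +x is the way out of the front slot, z up. Stack floor z = 30 mm; end bars at x = +/-72 to 78 mm, slots below 18 mm high. Beyond x = 78 mm only table.
- exit (a point): Middle of the magazine's front slot at its outer face: magazine frame x = 78, y = 0, z = 36 mm (mid-height of the bottom board). Same axes as the magazine.
- feeder (a joint): Travel (m) of the feeder, a flat steel tongue (40 wide, 9 thick) behind the stack sliding along the magazine's +x: 0 = fully back, tongue end 80 mm behind the stack's centre, 10 mm clear of the boards; 0.069 = fully in, the bottom board then sticks about 50 mm out of the front face. Friction about 1.5 N plus the boards'; no spring, it stays where it is left.
- feeder_grip (a point): Middle of the feeder's upright dark wooden handle block: 16 mm along the slide, 30 mm across, from z = 39 to 81 mm above the table; this point is at z = 63 mm, and 182 mm behind the stack's centre with the feeder fully back. Axes as the magazine's. Low guide strips (top at z = 42 mm) run 27 to 33 mm either side of its middle.
- board1_center (a point): Centre of the bottom board of the stack, the one to take: plywood, 140 mm long (x, along the magazine's x at the start), 56 mm wide (y), 12 mm thick (z). About 65 g.
- board2_center (a point): Centre of the second board from the bottom; same size and axes as the bottom one.
- board3_center (a point): Centre of the third board from the bottom; same size and axes.
- board4_center (a point): Centre of the top board; same size and axes.
- backstop: Sloped panel of the fixed wooden drying easel, roughly facing the robot: 110 mm wide, 90 mm up its slope, 50 degrees from horizontal, with a ledge square to it on the lower edge, 20 mm deep. Origin: middle of the inner corner of panel and ledge, 26 mm above the table. x up the slope, y along the ledge, z out of the face. A leaning board overhangs the panel's top by 50 mm, free space behind.
- glue: Bystander: white glue bottle, 48 mm diameter, 120 mm tall, standing; origin in the middle of its underside.
- hammer: Bystander: hammer lying on the table, about 0.25 to 0.3 m long, handle towards its own -x; its origin lies on the table under the tool.
- offcut: Bystander: pine offcut, 110 x 60 x 35 mm; origin in the middle of its underside.

How it is judged:
By the outcome, as a careful person would: the job done as asked, in the order asked, and still so for the second after the job is handed in, with the robot touching nothing.
It also fails if it takes over 61 s, if anything falls off the work surface, if the arm or the gripper's body presses on something with over 40 N, if the wrist force passes 120 N, or if a joint passes its speed limit or range.

## Robot

A 7-joint arm with a two-finger parallel gripper is mounted at the origin on the work surface. World frame = base frame: x ahead of the robot, y to its left, z up, the work surface at z = 0. Lengths are in mm, angles in rad, forces in N, time in s.
With the tool pointing down it reaches from about 400 to 875 mm from the base axis. Payload 19.3 kg.
Tool frame: the origin (TCP) lies at the very end of the fingers, on their centre line; the grasp point (between the pads) lies 19 mm behind it (grip_point_offset is the z of the grasp point in the tool frame, in mm); z points along the fingers, y is the line along which they close (so a half turn about z gives the same grasp; the last joint's range is limited). The gripper opens to 85 mm and grips with 20 to 120 N. Pads are 22 mm wide; open, the fingers measure 114 mm over their backs; the gripper's body (76 mm by 85 mm) begins 54 mm behind the grasp point. The pads swing forward as they close: fully open they stand 13 mm farther back than shut.
Start: joints at [-1.18, 0.521, -0.036, 1.599, 0.021, 1.021, -0.113], TCP at [277.932, 559.793, 231.291] pointing down, gripper open.
Joint ranges: [-2.91, 2.91], [-0.3, 2.13], [-1.5, 1.42], [0.17, 2.43], [-1.26, 4.41], [0.16, 1.93], [-2.52, 2.52]. Speed limits (rad/s): [1.89, 1.89, 2.39, 2.39, 3.01, 3.01, 3.01].

## Interface

Orientations are given as a 3x3 rotation matrix whose columns are the frame's x, y, z axes.
In Python, from workcell import movep, movel, goto_joints, open_gripper, clamp, wait, inverse_kinematics, read_state, camera, PlanningError, finish_job, grip_point_offset gives the robot as it stands. Calls block until the motion is done:
- movep(position, orientation): joint-space move of the TCP to a pose.
- movel(position, frame=None, max_speed=150, guard=None): straight line of the TCP; frame=None keeps the orientation; max_speed is the mean speed in mm/s. With guard (N) it stops when the force on the tool has changed by that much, and returns True; else False.
- goto_joints(angles): joint-space move.
- open_gripper() and clamp(): open the fingers fully, or close them until they stop; the grip force is fixed at half the most.
- wait(seconds).
- inverse_kinematics(position, orientation): joint angles nearest the present ones, or None.
- read_state(): the state.
- camera(name): name is "scene" or "top" or "wrist"; returns a dict with "image" (480x640x3 uint8, blue, green, red), "range_z" (480x640 float32, mm along the optical axis (not along the pixel's ray), 0 where there is no reading), "fx", "fy", "cx", "cy" (pixels), "cam_to_world" (4x4, takes a point from camera to world coordinates). Camera axes: x right, y up, looking along -z (the intrinsics and any distortion apply to the point x, -y, -z); pixel columns grow to the right and rows downward; lengths in mm; the calibration is good to about 2 mm. A picture is of the moment at which its call begins.
A pose or a line that the arm cannot do raises PlanningError and nothing moves.
- finish_job(): hands the job in; it is judged then, once.
The state is a dict: "time": time; "qpos": joint angles; "qvel": joint speeds; "joint_efforts": joint torques, N m; "eef_pos": TCP position; "tool_rot": TCP orientation; "ft_force": force on the tool from outside, world axes, zero at the start; "torque": the same for the moment, N m; "finger_gap": finger opening in mm; "gripper_force": force on a finger pad.
Only numpy, scipy, OpenCV 4.12 (cv2) and the standard library are available. Lean on these libraries where they do the work, as an engineer would, in place of code of your own. Each camera call takes 0.05 s, during which the arm holds its last target. There are 200 camera calls.

## Working session

There is one attempt and no reset: what is moved stays moved. The work goes in short steps, each a Python script; the robot and the scene stay as the last script left them, time stands still between calls to the robot, and variables do not carry over. Pictures are saved under pics/ and viewed, at most 10 in all, crops included, and the job is handed in when it is done.

```bash
mkdir -p pics; ls; python3 - <<'E'
from workcell import *
import cv2,numpy as np,pickle
for n in("scene","top"):
    c=camera(n);pickle.dump(c,open(n+'.pkl','wb'));cv2.imwrite(f'pics/{n}0.png',c['image'])
    print(n,c['fx'],c['fy'],c['cx'],c['cy'],[k for k in c],np.round(c['cam_to_world'],3).tolist(),(c['range_z']>0).mean())
print(read_state()['time'],grip_point_offset)
E
```

```text
pics
scene 560.7346285917571 560.7346285917571 321.96167220391135 246.32226325194955 ['image', 'range_z', 'fx', 'fy', 'cx', 'cy', 'cam_to_world'] [[0.305, -0.59, 0.748, 1508.647], [0.952, 0.183, -0.243, -336.705], [0.007, 0.787, 0.617, 820.634], [0.0, 0.0, 0.0, 1.0]] 0.996083984375
top 538.6232885654867 538.6232885654867 311.22735534037065 243.85051940087453 ['image', 'range_z', 'fx', 'fy', 'cx', 'cy', 'cam_to_world'] [[0.043, 0.978, -0.202, 363.368], [-0.999, 0.043, -0.005, -28.742], [0.004, 0.202, 0.979, 1225.597], [0.0, 0.0, 0.0, 1.0]] 0.9960416666666667
0.1 -18.700000000000003
```

View pics/scene0.png

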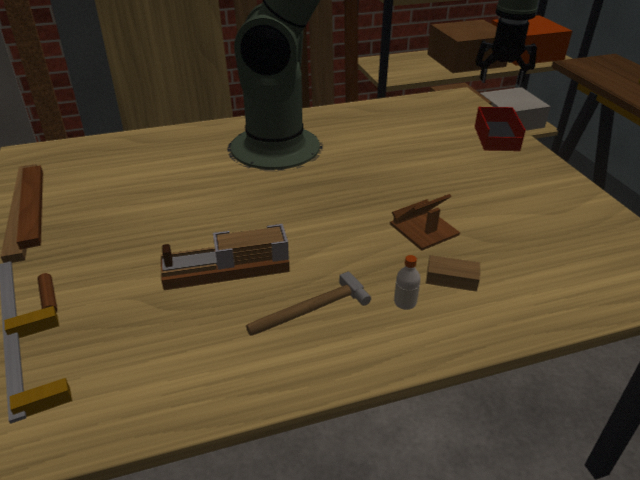

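View pics/top0.png

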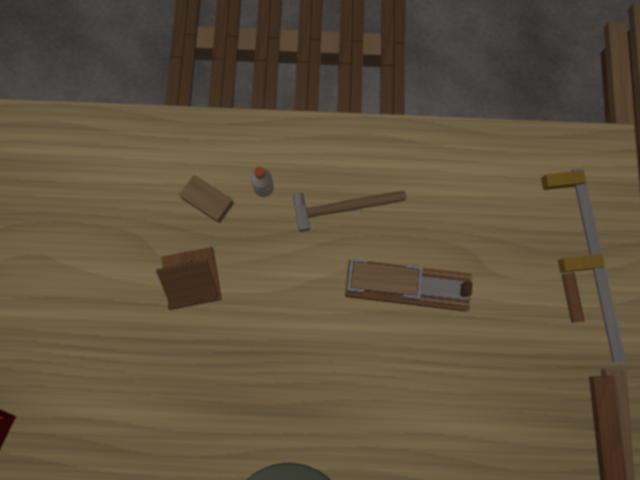

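The scene view shows the magazine at (225,255) with its handle on the left at (167,255), and the easel at (425,220) seen from behind. In the top view the magazine is at (410,285) with its handle at (466,288). The easel is at (190,278), the glue at (262,181), the hammer at (345,207) and the offcut at (206,198).

```bash
cat > vis.py <<'E'
import numpy as np,cv2
def cloud(c):
    z=c['range_z'];v,u=np.mgrid[:480,:640]
    p=np.stack([(u-c['cx'])/c['fx']*z,-(v-c['cy'])/c['fy']*z,-z,np.ones_like(z)],-1)
    P=(p@c['cam_to_world'].T)[...,:3];P[z<=0]=np.nan
    return P
E
python3 - <<'E'
import pickle,numpy as np,cv2
from vis import cloud
np.set_printoptions(suppress=True,precision=1)
c=pickle.load(open('top.pkl','rb'));P=cloud(c)
tab=P[330:460:5,300:600:5].reshape(-1,3);print('table z',np.nanmedian(tab[:,2]),np.nanstd(tab[:,2]))
def box(u0,u1,v0,v1): return P[v0:v1,u0:u1].reshape(-1,3)
def rect(q): 
    r=cv2.minAreaRect(q[:,:2].astype(np.float32));return r,cv2.boxPoints(r)
m=box(335,485,250,320)
for lo,hi in((12,100),(20,45),(60,95)):
    q=m[(m[:,2]>lo)&(m[:,2]<hi)];print('mag',lo,len(q),*rect(q))
# handle: dark reddish tall
im=c['image'];
e=box(150,230,240,315);
for lo,hi in((8,120),(40,120)):
    q=e[(e[:,2]>lo)&(e[:,2]<hi)];print('easel',lo,len(q),*rect(q))
q=e[(e[:,2]>35)&(e[:,2]<92)]
rng=np.random.default_rng(0);best=0
for _ in range(500):
    a=q[rng.choice(len(q),3,False)];n=np.cross(a[1]-a[0],a[2]-a[0]);n/=np.linalg.norm(n)+1e-9
    k=abs((q-a[0])@n)<2
    if k.sum()>best:best=k.sum();K=k
ctr=q[K].mean(0);n=np.linalg.svd(q[K]-ctr)[2][2];n*=np.sign(n[2])
np.set_printoptions(precision=3);print('plane',best,len(q),ctr,n,'tilt',np.degrees(np.arccos(n[2])),'az',np.degrees(np.arctan2(n[1],n[0])))
for nm,b in dict(glue=(245,280,160,200),hammer=(290,410,185,235),off=(175,237,172,225)).items():
    q=box(*b);q=q[q[:,2]>8];print(nm,rect(q)[1].round(0).tolist(),q[:,2].max())
a=cv2.resize(im[235:320,145:235],None,fx=6,fy=6,interpolation=cv2.INTER_CUBIC)
b=cv2.resize(im[245:325,340:480],None,fx=5,fy=5,interpolation=cv2.INTER_CUBIC)
s=pickle.load(open('scene.pkl','rb'))['image']
d=cv2.resize(s[180:260,380:470],None,fx=4,fy=4,interpolation=cv2.INTER_CUBIC)
e=cv2.resize(s[215:295,150:300],None,fx=2.9,fy=2.9,interpolation=cv2.INTER_CUBIC)
cv2.imwrite('pics/easel.png',np.clip(a.astype(int)*2,0,255).astype(np.uint8))
cv2.imwrite('pics/mag.png',np.clip(b.astype(int)*2,0,255).astype(np.uint8))
E
```

```text
table z -0.9387788538317636 3.93898930066545
mag 12 4736 ((528.5712280273438, -243.99420166015625), (276.30291748046875, 84.87306213378906), 85.62369537353516) [[ 475.7 -378.5]
 [ 560.3 -385. ]
 [ 581.4 -109.5]
 [ 496.8 -103. ]]
mag 20 2272 ((528.5650634765625, -243.99441528320312), (276.281005859375, 84.86699676513672), 85.64149475097656) [[ 475.8 -378.5]
 [ 560.4 -385. ]
 [ 581.4 -109.5]
 [ 496.8 -103. ]]
mag 60 2288 ((528.5652465820312, -238.34420776367188), (264.94097900390625, 69.92646026611328), 85.47748565673828) [[ 483.3 -367.6]
 [ 553.  -373.2]
 [ 573.9 -109. ]
 [ 504.2 -103.5]]
easel 8 2811 ((532.265869140625, 264.6209716796875), (152.1035614013672, 150.45327758789062), 13.329782485961914) [[440.9 320.3]
 [475.6 173.9]
 [623.6 209. ]
 [588.9 355.4]]
easel 40 1477 ((507.963134765625, 243.69898986816406), (90.81012725830078, 111.82571411132812), 15.186497688293457) [[449.5 285.8]
 [478.8 177.8]
 [566.4 201.6]
 [537.1 309.6]]
plane 1019 1610 [512.652 243.788  63.952] [-0.739 -0.178  0.649] tilt 49.49610870520554 az -166.45795893073873
glue [[715.0, 110.0], [733.0, 65.0], [770.0, 79.0], [753.0, 124.0]] 125.86071797189538
hammer [[642.0, 8.0], [697.0, -244.0], [783.0, -226.0], [729.0, 27.0]] 34.7481599802793
off [[622.0, 194.0], [728.0, 156.0], [768.0, 269.0], [662.0, 307.0]] 43.17025019161588
```

View pics/easel.png

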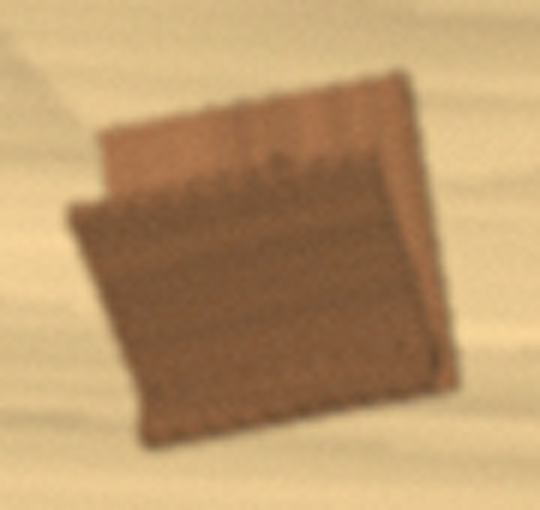

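View pics/mag.png

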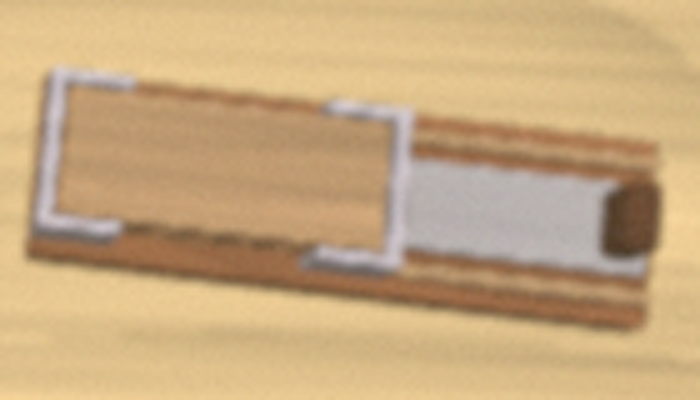

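The easel crop shows the dark panel, with its top edge running from (70,208) to (380,155), its lower lip from (150,445) to (435,390), and the base plate behind. The magazine crop shows the handle at (632,217) and four guides around the board stack, with the exit on the left.

```bash
cat > geo.py <<'E'
import numpy as np
U=lambda v:np.array(v,float)/np.linalg.norm(v)
K=np.array([0,0,1.])
xm=U([.0764,.997,0]); ym=np.cross(K,xm); Om=np.array([528.57,-243.99,0])+60*xm
def mag(x,y,z): return Om+x*xm+y*ym+z*K
def tool(y,z): y=U(y);z=U(z);return np.column_stack([np.cross(y,z),y,z])
E
python3 - <<'E'
import pickle,numpy as np,cv2
from vis import cloud
from geo import *
from workcell import *
np.set_printoptions(suppress=True,precision=3)
P=cloud(pickle.load(open('top.pkl','rb')))[240:315,150:230].reshape(-1,3)
s,c=np.sin(np.radians(50)),np.cos(np.radians(50))
az=np.radians(13.5);
for it in range(3):
    h=np.array([np.cos(az),np.sin(az),0]);ye=np.cross(K,h);n=-s*h+c*K;xe=c*h+s*K
    d0=np.array([512.65,243.79,63.95])@n
    q=P[P[:,2]>30];k=abs(q@n-d0)<5;q=q[k]
    d=np.median(q@n)
    if it<2: # refine azimuth: LSQ plane
        A=q[abs(q@n-d)<4];m=np.linalg.svd(A-A.mean(0))[2][2];m*=np.sign(m[2]);az=np.arctan2(-m[1],-m[0]);print('az',np.degrees(az),np.degrees(np.arccos(m[2])))
O0=n*d; t=(26-O0[2])/s; O0=O0+t*xe  # a point in plane at z=26
xy=np.c_[(q-O0)@xe,(q-O0)@ye].astype(np.float32)
xy=xy[(xy[:,0]>5)]
r=cv2.minAreaRect(xy);print('panel rect',r,cv2.boxPoints(r).tolist())
for a in range(10,90,20):
    w=xy[(xy[:,0]>a)&(xy[:,0]<a+20),1];print(a,w.min(),w.max(),len(w))
print('O0',O0,'ye',ye,'n',n)
st=read_state();print(st['tool_rot'],st['finger_gap'])
mid=(xy[:,1].min()+xy[:,1].max())/2;Oe=O0+mid*ye;print('Oe',Oe)
for sg in(1,-1):
    print(sg,'feeder',inverse_kinematics(mag(-182,0,48),tool(sg*xm,-K)),'board',inverse_kinematics(mag(112,0,14),tool(sg*ym,-K)),'place',inverse_kinematics(Oe+124*xe+(6-19)*n,tool(sg*ye,-n)))
E
```

```text
az 13.761542846533361 49.57354813866014
az 13.809104068193987 49.586436571831555
panel rect ((48.57688522338867, 115.82113647460938), (111.63338470458984, 87.16427612304688), 89.94081115722656) [[4.937108993530273, 60.049495697021484], [92.10133361816406, 59.95945358276367], [92.21665954589844, 171.5927734375], [5.052436828613281, 171.6828155517578]]
10 60.32063 170.29909 348
30 60.635788 170.1745 346
50 60.15151 171.6309 375
70 59.97943 170.3651 409
O0 [509.078 125.127  26.   ] ye [-0.239  0.971  0.   ] n [-0.744 -0.183  0.643]
[[-0.896  0.445 -0.   ]
 [ 0.445  0.896 -0.001]
 [-0.    -0.001 -1.   ]] 85.6548405546636
Oe [481.436 237.585  26.   ]
1 feeder [ 0.486  0.767  0.052  1.696 -0.058  0.68   2.063] board [-0.605  1.067  1.003  1.974 -1.233  0.899 -2.118] place [-0.514  0.655 -0.241  2.35   2.508  0.82  -1.3  ]
-1 feeder [ 0.127  0.881  0.629  1.716 -0.7    0.782 -0.548] board [-0.163  0.752  0.263  1.953 -0.39   0.486  0.303] place [-0.187  0.728 -0.657  2.334  2.362  0.965  2.14 ]
```

```bash
cat >> geo.py <<'E'
s,c=np.sin(np.radians(50)),np.cos(np.radians(50));_a=np.radians(13.8)
h=np.array([np.cos(_a),np.sin(_a),0]);ye=np.cross(K,h);n=-s*h+c*K;xe=c*h+s*K
Oe=np.array([481.44,237.59,26])
E
python3 - <<'E'
from workcell import *
from geo import *
import cv2
np.set_printoptions(suppress=True,precision=2)
def S(t):
    r=read_state();p=np.array(r['eef_pos'])-Om;print(t,round(r['time'],1),[round(float(p@a),1) for a in(xm,ym,K)],np.array(r['ft_force']),round(r['finger_gap'],1),r['gripper_force'])
R=tool(-xm,-K)
movep(mag(-182,0,120),R);S('over')
movel(mag(-182,0,50),max_speed=150);S('down')
clamp();S('clamp')
movel(mag(-125,0,50),max_speed=70);S('push1')
print(movel(mag(-102,0,50),max_speed=25,guard=15));S('push2')
c=camera('top');cv2.imwrite('pics/pushed.png',cv2.resize(c['image'][225:335,330:490],None,fx=5,fy=5));import pickle;pickle.dump(c,open('push.pkl','wb'))
E
```

```text
over 3.5 [-181.3, -0.4, 120.0] [1.18 0.12 0.27] 85.3 0.0
down 4.1 [-182.4, -0.1, 50.6] [-0.36 -0.14  0.78] 85.6 0.0
clamp 4.7 [-182.0, -0.1, 50.3] [-1.02  0.5   6.12] 15.2 58.470534682273865
push1 5.7 [-123.9, -0.2, 50.2] [-0.18  0.75  9.07] 15.1 59.555625915527344
True
push2 6.2 [-114.3, -0.2, 50.3] [-0.29 -3.75  4.33] 15.5 60.730576515197754
```

View pics/pushed.png

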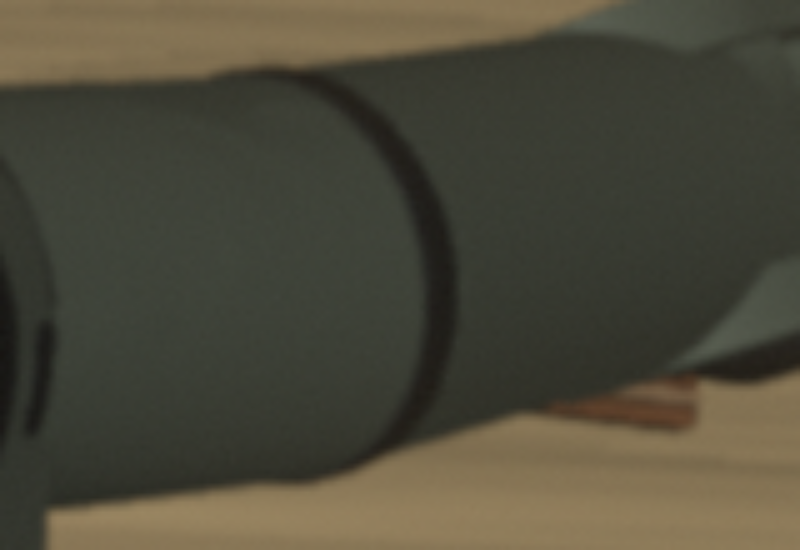

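The arm hides the magazine in this view. The stop came at about 68 of 69 mm, so I'll press a little further to confirm it, then draw the feeder back.

```bash
python3 - <<'E'
from workcell import *
from geo import *
import cv2,pickle
np.set_printoptions(suppress=True,precision=2)
def S(t):
    r=read_state();p=np.array(r['eef_pos'])-Om;print(t,round(r['time'],1),[round(float(p@a),1) for a in(xm,ym,K)],np.array(r['ft_force']),round(r['finger_gap'],1))
print(movel(mag(-106,0,50),max_speed=20,guard=25));S('press')
movel(mag(-170,0,50),max_speed=80);S('back')
print(movel(mag(-190,0,50),max_speed=30,guard=20));S('back2')
open_gripper();S('open')
movel(mag(-182,0,130),max_speed=200)
movep(mag(115,0,150),tool(-ym,-K));S('over board')
for k in('wrist','scene'):
    c=camera(k);pickle.dump(c,open(k+'1.pkl','wb'));cv2.imwrite(f'pics/{k}1.png',c['image'])
E
```

```text
True
press 6.6 [-114.3, -0.2, 50.4] [ 1.2  -3.79  1.42] 15.1
back 7.4 [-169.9, -0.2, 50.3] [ 0.76 -1.56  8.55] 15.4
True
back2 8.0 [-183.4, -0.1, 50.2] [-1.09  3.15 12.17] 15.4
open 8.6 [-184.2, -0.1, 49.9] [-0.1   0.55 -0.  ] 85.4
over board 10.3 [113.8, 0.0, 149.8] [-0.23  0.47  0.11] 85.2
```

View pics/wrist1.png

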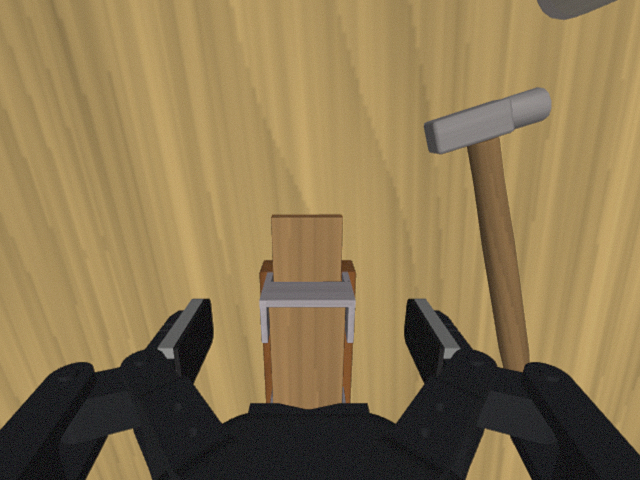

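The wrist view shows the bottom board sticking out of the front slot: its end edge is at row 215, columns 272–342, above the bar at row 285. Feeder travel was 69.1 mm each way, so it went fully in and fully back. Next I'll locate the board's end.

```bash
python3 - <<'E'
import pickle,numpy as np,cv2
from geo import *
np.set_printoptions(suppress=True,precision=1)
c=pickle.load(open('wrist1.pkl','rb'));T=c['cam_to_world']
def ray(u,v,z):
    d=T[:3,:3]@np.array([(u-c['cx'])/c['fx'],-(v-c['cy'])/c['fy'],-1]);o=T[:3,3];return o+(z-o[2])/d[2]*d
for u,v in((272,215),(342,215),(273,270),(342,270)):
    p=ray(u,v,42)-Om;print(u,v,[round(p@a,1) for a in(xm,ym,K)],c['range_z'][v+4,min(max(u,278),336)])
# subpixel edges along rows via gradient
g=cv2.cvtColor(c['image'],cv2.COLOR_BGR2GRAY).astype(float)
gx=abs(cv2.Sobel(g,cv2.CV_64F,1,0)).__array__()
for v in(230,245,260):
    l=262+gx[v,262:284].argmax();r=332+gx[v,332:354].argmax();a=ray(l,v,42)-Om;b=ray(r,v,42)-Om;print(v,l,r,'y',a@ym,b@ym,'x',a@xm)
for p in((262,303),(355,303)):
    q=ray(*p,80)-Om;print('bar',q@xm,q@ym)
E
```

```text
272 215 [np.float64(128.8), np.float64(26.5), np.float64(42.0)] 258.81573
342 215 [np.float64(128.6), np.float64(-27.9), np.float64(42.0)] 258.21152
273 270 [np.float64(82.5), np.float64(27.4), np.float64(42.0)] 270.96417
342 270 [np.float64(82.3), np.float64(-29.1), np.float64(42.0)] 272.98346
230 270 343 y 28.53412473709713 -28.973581215818772 x 116.69671185138851
245 271 342 y 28.226994465414137 -28.52266701999798 x 104.19086427047576
260 263 351 y 35.210846072622836 -36.17010070942228 x 91.34397189352605
bar 73.27643570104507 31.819840727688348
bar 73.00083243599839 -35.02719392620986
```

```bash
python3 - <<'E'
from workcell import *
from geo import *
import cv2,pickle
np.set_printoptions(suppress=True,precision=2)
def S(t):
    r=read_state();p=np.array(r['eef_pos'])-Om;print(t,round(r['time'],1),[round(float(p@a),1) for a in(xm,ym,K)],np.array(r['ft_force']),round(r['finger_gap'],1))
movel(mag(112,-.4,60),max_speed=150)
movel(mag(112,-.4,13),max_speed=80);wait(.2);S('down')
clamp();S('clamp')
movel(mag(220,-.4,13),max_speed=70);S('pulled')
movel(mag(225,-.4,150),max_speed=150);S('up')
c=camera('scene');pickle.dump(c,open('scene2.pkl','wb'));w=camera('wrist')
cv2.imwrite('pics/pulled.png',np.hstack([cv2.resize(c['image'][190:300,140:330],(400,232)),cv2.resize(w['image'],(400,300))[:232]]))
for sg in(-1,):
  for d in (60,150): print(inverse_kinematics(Oe+130*xe+(d-13)*n,tool(sg*ye,-n)))
print(np.array(read_state()['qpos']))
E
```

```text
down 12.1 [112.1, -0.6, 13.4] [ 0.25 -0.95 -0.26] 85.2
clamp 12.5 [112.0, -0.5, 13.3] [-1.85  0.18  6.71] 54.8
pulled 14.2 [219.6, -0.4, 13.0] [-1.2  -0.39 -1.52] 54.9
up 15.3 [225.0, 0.0, 149.3] [-0.55  0.   -0.46] 54.9
None
None
[-0.68  0.63  0.73  1.9  -0.56  0.83  0.27]
```

View pics/pulled.png

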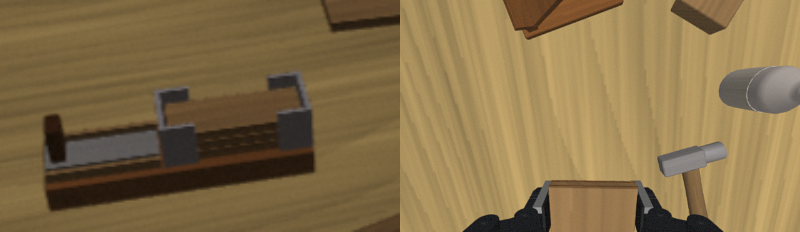

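The left half shows three boards lying flat in the magazine with the feeder back. The right half shows the board held square in the gripper. Now I'll scan for reachable approaches to the easel.

```bash
python3 - <<'E'
from workcell import *
from geo import *
np.set_printoptions(suppress=True,precision=2)
f=lambda q:None if q is None else np.array(q)
R=tool(-ye,-n)
for nm,v in(('xe',xe),('z',K),('h',h),('n',n)):
    for d in(0,5,20,50,100):
        print(nm,d,f(inverse_kinematics(Oe+123.5*xe+(8-19)*n+d*v,R)))
for t in(0,15,25,35,45,50,55):
    a=np.radians(t);nn=-np.sin(a)*h+np.cos(a)*K
    print('tilt',t,f(inverse_kinematics(Oe+123.5*xe+(8-19)*n+80*K+20*h,tool(-ye,-nn))))
E
```

```text
xe 0 [ 0.1   0.92 -1.07  2.33  2.27  1.19  2.45]
xe 5 [ 0.1   0.91 -1.07  2.32  2.26  1.18  2.45]
xe 20 [ 0.11  0.88 -1.07  2.29  2.24  1.14  2.48]
xe 50 [-0.01  0.71 -0.86  2.25  2.23  0.93  2.38]
xe 100 [ 0.01  0.65 -0.86  2.16  2.13  0.81  2.51]
z 0 [ 0.1   0.92 -1.07  2.33  2.27  1.19  2.45]
z 5 [ 0.1   0.9  -1.07  2.33  2.26  1.18  2.45]
z 20 [ 0.1   0.85 -1.07  2.32  2.23  1.14  2.45]
z 50 [ 0.11  0.75 -1.07  2.32  2.17  1.06  2.46]
z 100 [ 0.13  0.6  -1.07  2.29  2.05  0.91  2.51]
h 0 [ 0.1   0.92 -1.07  2.33  2.27  1.19  2.45]
h 5 [ 0.11  0.92 -1.07  2.31  2.27  1.19  2.46]
h 20 [ 0.12  0.93 -1.07  2.28  2.27  1.16  2.49]
h 50 [-0.    0.83 -0.86  2.21  2.3   0.99  2.39]
h 100 [ 0.02  0.87 -0.86  2.1   2.28  0.93  2.5 ]
n 0 [ 0.1   0.92 -1.07  2.33  2.27  1.19  2.45]
n 5 [ 0.1   0.91 -1.07  2.33  2.26  1.19  2.44]
n 20 [ 0.09  0.87 -1.07  2.36  2.24  1.18  2.41]
n 50 None
n 100 None
tilt 0 [-1.12  0.88  1.1   1.62 -0.84  1.18 -1.15]
tilt 15 [-1.23  0.75  1.07  1.86 -0.93  0.79 -1.06]
tilt 25 [-1.27  0.66  1.    2.01 -1.06  0.5  -0.93]
tilt 35 None
tilt 45 [-0.14  0.5  -0.66  2.21  2.02  0.63  2.47]
tilt 50 [-0.01  0.59 -0.86  2.26  2.14  0.84  2.41]
tilt 55 [ 0.11  0.73 -1.07  2.31  2.23  1.09  2.43]
```

```bash
python3 - <<'E'
from workcell import *
from geo import *
np.set_printoptions(suppress=True,precision=2)
movel(mag(225,-.4,320),max_speed=250)
q0=np.array(read_state()['qpos']);q1=np.array([-0.187,.42,-.657,2.28,2.2,.8,2.15])
for f in np.linspace(0,1,7)[1:]:
    goto_joints((q0+f*(q1-q0)).tolist());r=read_state();R=np.array(r['tool_rot']);p=np.array(r['eef_pos'])
    g=p-19*R[:,2]; tail=g-124*np.cross(-R[:,1],-R[:,2])  # board x = y x z, board y=-tool y, z=-tool z
    print(round(f,2),round(r['time'],1),p.round(),'tail',tail.round(),'toolz',R[:,2],r['finger_gap'])
    if min(p[2],tail[2])<130: print('LOW');break
E
```

```text
0.17 16.7 [510. -29. 270.] tail [ 580. -123.  314.] toolz [-0.1  -0.31 -0.95] 54.75914649337769
0.33 17.2 [517. -75. 255.] tail [637. -90. 288.] toolz [-0.01 -0.56 -0.83] 54.955313753712176
0.5 17.7 [561. -72. 252.] tail [664.  -0. 248.] toolz [ 0.24 -0.65 -0.72] 54.91053153338336
0.67 18.2 [614.  -6. 252.] tail [639. 108. 205.] toolz [ 0.55 -0.54 -0.64] 55.06977029191829
0.83 18.8 [636. 117. 255.] tail [578. 197. 178.] toolz [ 0.78 -0.24 -0.58] 54.98964964053418
1.0 19.4 [596. 268. 269.] tail [514. 263. 174.] toolz [ 0.83  0.18 -0.53] 54.58434688906013
```

```bash
python3 - <<'E'
from workcell import *
from geo import *
import cv2
np.set_printoptions(suppress=True,precision=2)
R=tool(-ye,-n); B=lambda a,d:Oe+(123.5+a)*xe+(d-16.8)*n
def S(t):
    r=read_state();p=np.array(r['eef_pos'])-B(0,0);print(t,round(r['time'],1),'a,y,d',[round(float(p@v),1) for v in(xe,ye,n)],np.array(r['ft_force']),np.array(r['qpos']),round(r['finger_gap'],1))
print(inverse_kinematics(B(50,10),R))
movep(B(50,10),R);S('hover')
movel(B(15,5),max_speed=80);wait(.3);S('near')
w=camera('wrist');sc=camera('scene')
cv2.imwrite('pics/near.png',np.hstack([cv2.resize(w['image'],(400,300)),cv2.resize(sc['image'][140:260,360:520],(400,300))]))
E
```

```text
[-0.2   0.62 -0.61  2.27  2.29  0.81  2.21]
hover 19.9 a,y,d [50.6, -0.4, 10.0] [0.35 0.49 0.06] [-0.2   0.62 -0.61  2.27  2.29  0.81  2.21] 55.0
near 20.8 a,y,d [15.5, -0.0, 5.1] [-0.2  -0.13 -0.55] [-0.21  0.69 -0.62  2.31  2.35  0.91  2.14] 54.7
```

View pics/near.png

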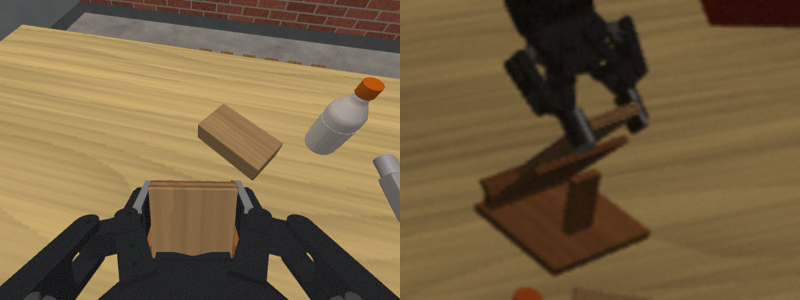

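The board is centred over the panel and parallel to it. In the right half its edge runs alongside the panel's top edge at around (590,140). I'll lower it under guard.

```bash
python3 - <<'E'
from workcell import *
from geo import *
import cv2
np.set_printoptions(suppress=True,precision=2)
R=tool(-ye,-n); B=lambda a,d:Oe+(123.5+a)*xe+(d-16.8)*n
def S(t):
    r=read_state();p=np.array(r['eef_pos'])-B(0,0);o=[round(float(p@v),1) for v in(xe,ye,n)];F=np.array(r['ft_force']);print(t,round(r['time'],1),'a,y,d',o,'F',[round(float(F@v),1) for v in(xe,ye,n)],round(r['finger_gap'],1));return o
print(movel(B(5,4),max_speed=30,guard=5));S('a5')
print(movel(B(-7,4),max_speed=10,guard=4));o=S('ledge')
print(movel(B(o[0],-6),max_speed=10,guard=4));S('panel')
w=camera('wrist');sc=camera('scene');t=camera('top')
cv2.imwrite('pics/set.png',np.hstack([cv2.resize(t['image'][230:320,140:260],(400,300)),cv2.resize(sc['image'][140:260,360:520],(400,300))]))
E
```

```text
False
a5 21.4 a,y,d [4.7, 0.0, 3.9] F [-1.1, 0.9, 0.3] 54.9
True
ledge 22.1 a,y,d [0.5, 0.0, 3.8] F [3.3, -0.3, -0.9] 54.8
True
panel 22.6 a,y,d [0.5, 0.0, 0.6] F [2.7, 0.4, 4.7] 55.0
```

View pics/set.png

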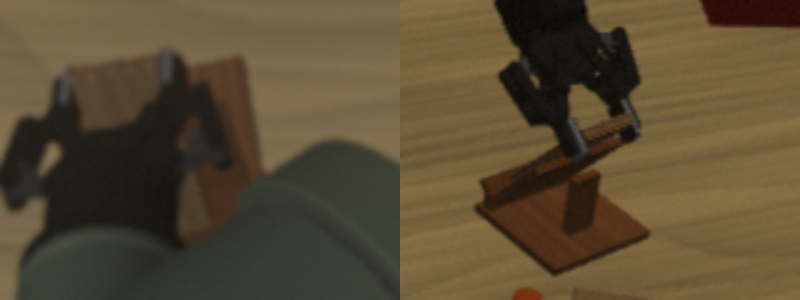

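Ledge and panel contact came within 0.6 mm of prediction, and the picture shows the board lying against the panel. Now I'll release and back away up the slope.

```bash
python3 - <<'E'
from workcell import *
from geo import *
from vis import cloud
import cv2
np.set_printoptions(suppress=True,precision=2)
B=lambda a,d:Oe+(123.5+a)*xe+(d-16.8)*n
open_gripper()
p=np.array(read_state()['eef_pos'])
movel(p+3*n+60*xe,max_speed=80)
movel(p+3*n+110*xe,max_speed=150)
q=np.array(read_state()['qpos']);q[0]+=.7;q[1]-=.2
goto_joints(q.tolist());wait(.5)
r=read_state();print(r['time'],np.array(r['eef_pos']),r['ft_force'])
t=camera('top');sc=camera('scene');P=cloud(t)
b=P[225:315,140:240].reshape(-1,3);b=b[~np.isnan(b[:,0])]-Oe
b=np.c_[b@xe,b@ye,b@n];k=b[(abs(b[:,2]-12)<4)&(b[:,0]>25)&(abs(b[:,1])<50)&(b[:,0]<145)]
r_=cv2.minAreaRect(k[:,:2].astype(np.float32));print('board face',len(k),r_,'height',np.median(k[:,2]),'slope',np.polyfit(k[:,0],k[:,2],1),np.polyfit(k[:,1],k[:,2],1))
cv2.imwrite('pics/final.png',np.vstack([np.hstack([cv2.resize(t['image'][225:315,140:260],(400,300)),cv2.resize(sc['image'][140:260,360:520],(400,300))]),np.hstack([cv2.resize(t['image'][130:330,140:500],(400,222)),cv2.resize(sc['image'][190:345,130:410],(400,222))])]))
E
```

```text
26.7917 [ 674.4  -204.6   333.41] [-0.34  0.36 -0.08]
board face 1154 ((83.70680236816406, 1.1864967346191406), (56.993343353271484, 117.58648681640625), 88.72898864746094) height 12.01400641147306 slope [-0.01 12.66] [-0.   11.99]
```

View pics/final.png

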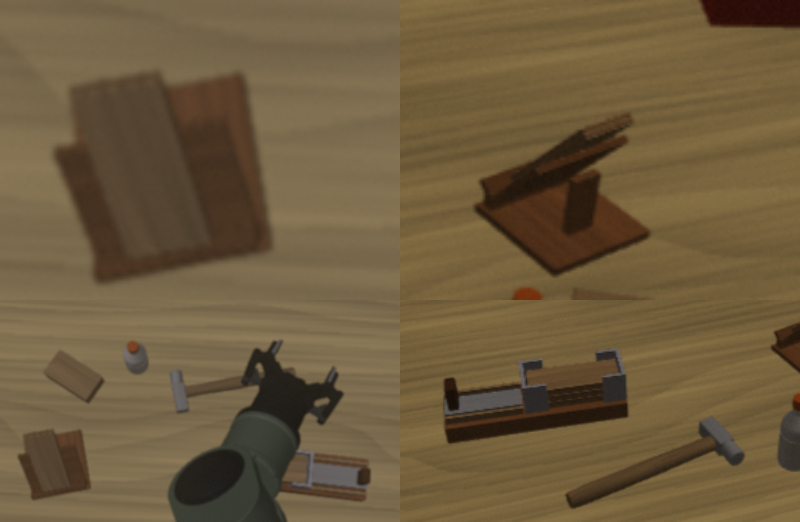

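The board lies flat in the face plane, with its thickness reading 12.0 mm. It is square to about 1°, centred to about 1 mm, and well inside the panel's width. The feeder is back, the other boards are flat and the bystanders haven't moved.

```bash
python3 -c "
from workcell import *
print(finish_job())"
```

```text
the job is handed in; nothing more can be done
None
```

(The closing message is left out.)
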